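# Set the menu board on the table easel

### The job

Take the tall arch-topped menu board out of the slotted stand and set it on the narrow ledge of the table easel, leaning back against the easel, arch up, centred and with its paper side to the front. The ledge is clamped at a different height each time, so lower the board with the easel's slope until you feel it land, without pressing hard or letting it drop or topple, then let go and leave the other boards and the tableware where they are.

Things in the scene. Friction and masses are not known exactly. Their poses are not given: they have to be found in the camera images.
- menu: Flat light-wood board, round arched top, 110 mm wide, 190 mm tall at the crown, 10 mm thick, about 0.16 kg; tallest of the three boards and the only arched one. Origin: middle of its bottom edge; z up the board, y along its width, x out of its paper-covered front. Stands loosely upright (may lean 2 degrees) in any of the stand's slots; all above 58 mm over the table is free to grip.
- stand: Fixed wooden stand, 150 mm (x) by 130 mm (y), 58 mm tall, with three 14 mm wide slots along its y at x = -48, 0 and +48 mm whose floors lie 8 mm above the table. Origin at the centre of its underside.
- easel: Fixed dark-wood table easel, 135 mm deep, 120 mm wide, 171 mm tall; origin: centre of its underside, +x its front. The back, two slats, leans 0.38 rad from vertical, top towards -x. A 120 mm wide ledge crosses the front: an 18 mm deep trough between the back and a lip 6 mm thick that rises 9 mm over the trough's floor. Its height on the slope varies (see easel_rest).
- easel_rest (a point): Point on the front face of the easel's back, mid width. x points straight out of the back (forward and up), y along the width, z up the slope. The ledge's trough floor is clamped 0 to 45 mm up the slope from here, different each time and not reported: feel for it or look. It gives up to 4 mm on a spring (4 N per mm). The slats, 50 mm apart, end 144 mm up the slope from here.
- card_wide: Bystander in the stand: square-topped board, 110 mm wide, 140 mm tall, 10 mm thick. Origin and axes as for the menu.
- card_narrow: Bystander in the stand: square-topped board, 80 mm wide, 145 mm tall, 10 mm thick. Origin and axes as for the menu.
- glass_a: Loose bystander: wine glass, 72 mm wide, 190 mm tall, fragile. Origin at the centre of its underside.
- glass_b: Loose bystander: wine glass, same as the other. Origin at the centre of its underside.
- candle_cup: Loose bystander: white open candle cup, 68 mm wide, 85 mm tall. Origin at the centre of its underside.
- tealight_cup: Loose bystander: white open cup, 68 mm wide, 75 mm tall. Origin at the centre of its underside.
- salt_mill: Loose bystander: dark wooden salt mill, 44 mm wide, 100 mm tall. Origin at the centre of its underside.

How it is judged:
On the way:
1. the menu board is lifted out of its slot, its bottom more than 65 mm above the table (height (world z) of menu above 0.065 m and contact force between menu and the fingers above 0.5 N), for 0.1 s.
At the end, for the whole second after the job is handed in: The menu board stands in the ledge's trough and leans against the easel's back within 0.14 rad (8 degrees) of its slope, arch up and upright on the ledge within 0.14 rad, paper side out, its middle within 15 mm of the easel's middle; it is at rest and the robot touches nothing (x of menu in the frame of easel_rest between 0 and 0.016 m and y of menu in the frame of easel_rest between -0.015 and 0.015 m and z of menu in the frame of easel_rest between -0.004 and 0.049 m and angle between the x axis of menu and the x axis of easel_rest, either way round below 0.14 rad and angle between the z axis of menu and the z axis of easel_rest, either way round below 0.14 rad and angle between menu's own x axis and vertical below 1.4 rad and angle between menu's own z axis and vertical below 0.7 rad and contact force between menu and easel above 0.3 N and contact force between menu and the arm below 0.05 N and contact force between menu and the fingers below 0.05 N and linear speed of menu below 0.01 m/s and angular speed of menu below 0.05 rad/s).
It fails at once if the menu board is pressed on the easel with more than 25 N (contact force between menu and easel above 25 N).
It fails at once if the menu board is dropped or let topple: out of the fingers' grip it moves faster than 0.2 m/s or turns faster than 2 rad/s (contact force between menu and the fingers below 0.05 N and (linear speed of menu above 0.2 m/s or angular speed of menu above 2 rad/s)).
It fails at once if one of the other two boards in the stand is moved by more than 20 mm (distance of any of card_wide, card_narrow from where it was at the start of the episode above 0.02 m).
It fails at once if a glass, cup or the salt mill is moved by more than 20 mm or tipped by more than 0.3 rad (distance of any of glass_a, glass_b, candle_cup, tealight_cup, salt_mill from where it was at the start of the episode above 0.02 m or angle between any of glass_a, glass_b, candle_cup, tealight_cup, salt_mill's own z axis and vertical above 0.3 rad).
It also fails if it takes over 48 s, if anything falls off the work surface, if the arm or the gripper's body presses on something with over 40 N, if the wrist force passes 120 N, or if a joint passes its speed limit or range.

### The arm

A 6-joint arm with a two-finger parallel gripper is mounted at the origin on the work surface. World frame = base frame: x ahead of the robot, y to its left, z up, the work surface at z = 0. Lengths are in m, angles in rad, forces in N, time in s.
With the tool pointing down it reaches from about 0.275 to 0.85 m from the base axis. Payload 5.2 kg.
Tool frame: the origin (TCP) lies between the finger pads; the fingertips stand 11 mm ahead of it and the grasp point (between the pads) lies 8 mm behind it; z points along the fingers, y is the line along which they close (so a half turn about z gives the same grasp; the last joint's range is limited). The gripper opens to 85 mm and grips with 20 to 120 N. Pads are 22 mm wide; open, the fingers measure 114 mm over their backs; the gripper's body (76 mm by 85 mm) begins 54 mm behind the grasp point. The pads swing forward as they close: fully open they stand 13 mm farther back than shut.
Start: joints at [0.897, 0.259, 1.535, -0, 1.348, -0.203], TCP at [0.249, 0.49, 0.242] pointing down, gripper open.
Joint ranges: [-3.14, 3.14], [-0.91, 2.08], [0.19, 2.58], [-1.22, 4.36], [0.22, 2.71], [-3.12, 3.12]. Speed limits (rad/s): [2.57, 2.57, 3.14, 3.14, 3.14, 3.14].

### API

Orientations are given as a unit quaternion [w, x, y, z].
In Python, from rig import arm gives the robot as it stands. The module is installed in compiled form; this text tells all that it offers.
- The arm moves only by the tool arm_command, never from a script. Its argument "series" is text: rows parted by semicolons, each of 6 numbers parted by spaces: the shift along the tool's x, y, z as a fraction of full scale, then the turn, a rotation vector about the tool's x, y, z as a fraction of full scale. A call has 1 to 12 rows; each row shifts and turns the commanded pose from where the row before left it, along the tool's axes as they then stand; what a row does not reach is not made up. Full scale, the value 1, is 0.02 m for a shift and 30 degrees for a turn. A row lasts 1/10 s, in which the tool goes at most 50 mm and 8.59 degrees, less where a joint would pass 70% of its speed; a pose out of reach is approached as far as the arm can. A call with a number of a shift or a turn outside -1 to 1 is refused whole. A call with a gripper value outside its range is refused whole. "gripper" is the closure, from -1 (fully open) to 1 (shut), set as the call begins (left out, the last holds). The fingers move at their own pace and stop on an object; "grip_force" is the grip in N (left out, the last holds). Time passes only in rows, so rows that do not move let the fingers close. It gives the time, the measured TCP pose, the force, the opening and the grip force at its end, in the units of the state.
- arm.sense(): the state, without advancing time (a new reading comes with each control period).
- arm.get_image(name): name is "scene" or "side" or "wrist"; returns the picture (480x640x3 uint8, red, green, blue); there is no depth.
- arm.calibration(name): a dict with "K" (3x3 intrinsics, pixels), "distortion" ([k1, k2, p1, p2, k3] as OpenCV has them; the pictures are not rectified), "camera_from_world" (4x4, takes a point from world to camera coordinates). Camera axes: x right, y up, looking along -z (the intrinsics and any distortion apply to the point x, -y, -z); pixel columns grow to the right and rows downward; lengths in m; the calibration is good to about 2 mm. A picture is of the moment at which its call begins: read the wrist's pose just before it. calibration takes no time and is no camera call; for the wrist camera it gives the pose at the moment of the call.
- arm.close_job(): hands the job in; it is judged then, once.
The state is a dict: "time": time; "joint_positions": joint angles; "joint_velocities": joint speeds; "tau": joint torques, N m; "position": TCP position; "eef_rot": TCP orientation; "force": force on the tool from outside, world axes, zero at the start; "ft_torque": the same for the moment, N m; "finger_gap": finger opening in m; "finger_force": force on a finger pad.
Only numpy, scipy, OpenCV 4.12 (cv2) and the standard library are available. Lean on these libraries where they do the work, as an engineer would, in place of code of your own. Each camera call takes 0.05 s, during which the arm holds its last target. There are 200 camera calls.

## Working session

There is one attempt and no reset: what is moved stays moved. The work goes in short steps, Python scripts to look and compute and a tool call to move; the robot and the scene stay as the last step left them, time stands still between calls to the robot, and variables do not carry over. Pictures are saved under pics/ and viewed, at most 10 in all, crops included, and the job is handed in when it is done.

Besides the shell and the picture viewer there is one more tool, called after "Emit:" by a JSON object that holds its "op" and its "data". arm_command: Moves the arm, as the interface text tells. Its arguments: {"type":"object","properties":{"series":{"type":"string"},"gripper":{"type":"number"},"grip_force":{"type":"number"}},"required":["series"]}

```bash
mkdir -p pics; python3 - <<'E'
from rig import arm
import cv2,json
s=arm.sense();print(s)
for n in("scene","side"):
    c=arm.calibration(n);print(n,c)
    cv2.imwrite(f"pics/{n}0.png",arm.get_image(n)[:,:,::-1])
E
```

```text
{'time': 0.0, 'joint_positions': array([ 8.97244743e-01,  2.59371443e-01,  1.53606857e+00,  2.87747374e-05,
        1.34804584e+00, -2.02803900e-01]), 'joint_velocities': array([-0.00044899, -0.00030802,  0.00128103, -0.00052591, -0.00067126,
       -0.00122788]), 'tau': array([-4.32321949e-04, -4.46047568e+01, -2.90563095e+01, -1.03366772e-04,
        1.17545531e-02, -1.45470034e-05]), 'position': array([0.2490995 , 0.48978088, 0.24146522]), 'eef_rot': array([-4.14336721e-04,  2.33209535e-01,  9.72426047e-01, -8.51219359e-04]), 'force': array([-0.09347832, -0.74635785, -0.4115237 ]), 'ft_torque': array([-0.01124661, -0.00769579, -0.02995689]), 'finger_force': 0.0, 'finger_gap': 0.08546459607285854}
scene {'K': array([[440.88734705,   0.        , 319.36738806],
       [  0.        , 440.88734705, 249.46539641],
       [  0.        ,   0.        ,   1.        ]]), 'distortion': array([0.01099006, 0.        , 0.        , 0.        , 0.        ]), 'camera_from_world': array([[ 0.35033808,  0.93657284, -0.00972362, -0.23421764],
       [-0.81146376,  0.30869113,  0.49622209,  0.4872975 ],
       [ 0.46774972, -0.16595513,  0.86814117, -1.55569166],
       [ 0.        ,  0.        ,  0.        ,  1.        ]])}
side {'K': array([[449.81015311,   0.        , 319.48055667],
       [  0.        , 449.81015311, 238.34084967],
       [  0.        ,   0.        ,   1.        ]]), 'distortion': array([0.00564604, 0.        , 0.        , 0.        , 0.        ]), 'camera_from_world': array([[ 0.83735644, -0.54660626, -0.00746942, -0.56084452],
       [ 0.31557093,  0.47218161,  0.82307928, -0.26240167],
       [-0.44637337, -0.69156787,  0.56787736, -1.04588323],
       [ 0.        ,  0.        ,  0.        ,  1.        ]])}
```

View pics/scene0.png

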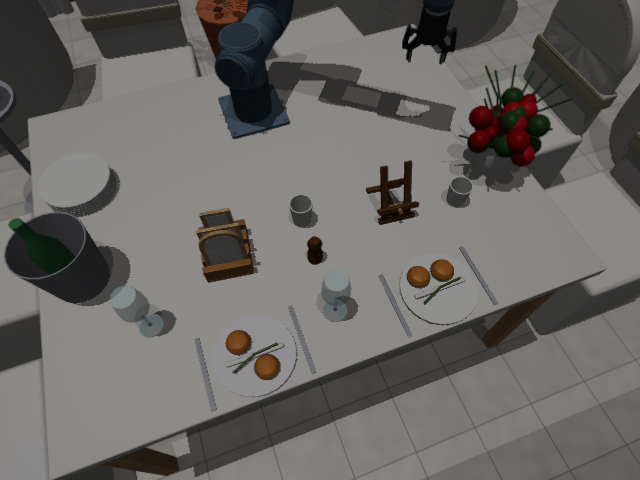

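View pics/side0.png

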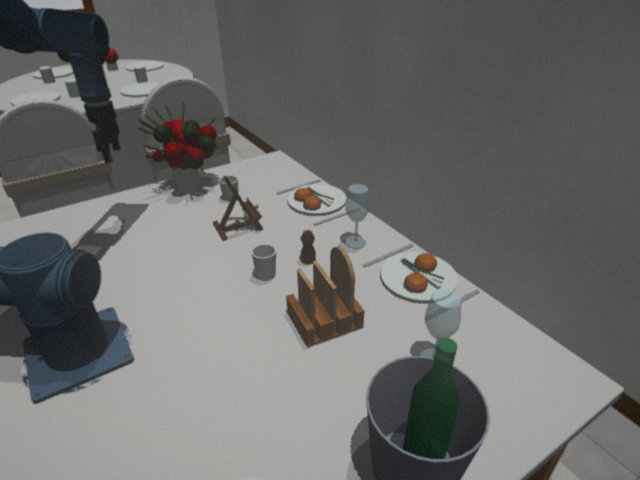

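The scene picture shows the stand at about (225,245), with the arched menu in its front slot. The easel is at (393,195), the candle cup at (301,210) and the salt mill at (315,250). I'll enlarge both cameras' views of the stand and easel.

```bash
python3 - <<'E'
import cv2,numpy as np
a=cv2.imread("pics/scene0.png");b=cv2.imread("pics/side0.png")
def c(im,x,y,w,h,k):
    o=cv2.resize(im[y:y+h,x:x+w],(400,300),interpolation=cv2.INTER_CUBIC)
    o=np.clip(255*(o/255.)**.6,0,255).astype('uint8')
    for i in range(0,w,10): cv2.putText(o,str(x+i),(int(i*400/w),8),0,.28,(0,0,255)); cv2.line(o,(int(i*400/w),10),(int(i*400/w),14),(0,0,255))
    for i in range(10,h,10): cv2.putText(o,str(y+i),(0,int(i*300/h)+3),0,.28,(0,0,255))
    return o
t=np.vstack([np.hstack([c(a,180,195,100,75,4),c(a,350,150,100,75,4)]),np.hstack([c(b,270,240,140,105,4),c(b,195,165,100,75,4)])])
cv2.imwrite("pics/z1.png",t)
E
```

```text
(no output)
```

View pics/z1.png

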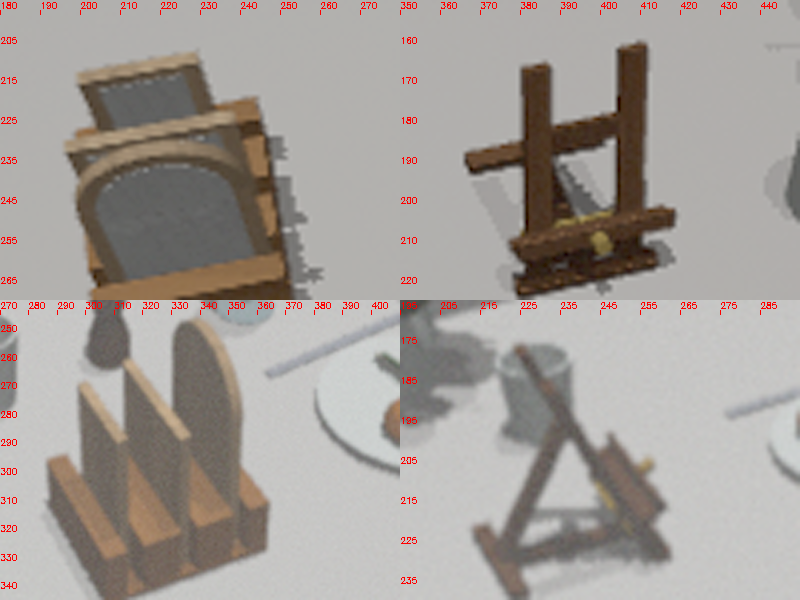

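The paper side faces the scene camera, which is the stand's outer side, and the menu is in the outermost slot. The easel's front faces the same general way. Next I'll fit the poses with the corners read from both cameras.

```bash
cat >h.py <<'E'
import numpy as np,cv2
from scipy.optimize import least_squares
from scipy.spatial.transform import Rotation as R
def proj(c,P):
    T=c["camera_from_world"];p=np.atleast_2d(P)@T[:3,:3].T+T[:3,3]
    return cv2.projectPoints((p*[1,-1,-1]).reshape(-1,1,3),np.zeros(3),np.zeros(3),c["K"],c["distortion"])[0].reshape(-1,2)
def fit(obs,x0,place):
    # obs: list of (cal, model points, pixels); place(x,points)->world
    f=lambda x:np.concatenate([(proj(c,place(x,np.array(m,float)))-np.array(u)).ravel() for c,m,u in obs])
    r=least_squares(f,x0,loss="soft_l1");return r.x,f(r.x).reshape(-1,2)
def planar(x,m):
    c,s=np.cos(x[2]),np.sin(x[2])
    return m@np.array([[c,s,0],[-s,c,0],[0,0,1]])+[x[0],x[1],0]
def on_z(c,u,z):
    return fit([(c,[[0,0,z]],[u])],[.5,.3,0],planar)[0][:2]
E
cat >m1.py <<'E'
from h import *
from rig import arm
S=arm.calibration("scene");D=arm.calibration("side")
print("cams",[-(c["camera_from_world"][:3,:3].T@c["camera_from_world"][:3,3]).round(3) for c in(S,D)])
sc=lambda x,y:(180+x/4,195+y/4); se=lambda x,y:(350+(x-400)/4,150+y/4)
dc=lambda x,y:(270+x/400*140,240+(y-300)/400*140); de=lambda x,y:(195+(x-400)/4,165+(y-300)/4)
off=lambda p:(p[0]-.5+.125,p[1]-.5+.125)
a,b=75,65
obs=[(D,[[-a,-b,58],[-a,b,58],[a,-b,58],[a,-b,0],[-a,-b,0]],[dc(110,556),dc(50,460),dc(267,503),dc(266,550),dc(112,600)])]
obs=[(c,np.array(m)/1000,u) for c,m,u in obs]
for y0 in(-1.57,0,1.57,3.14):
    x,r=fit(obs,[.45,.1,y0],planar);print("stand",x.round(4),abs(r).max().round(1))
# card & menu crowns in side, slat tops
print("easel top L,R z=.171",on_z(S,se(537,66),.171),on_z(S,se(632,44),.171))
print("easel foot front L,R z=.0",on_z(S,se(517,292),.0),on_z(S,se(657,262),.0))
print("side easel top",on_z(D,de(518,347),.171))
print("cups/mill/glass base z0",[on_z(S,u,0).round(3) for u in((303,222),(316,260),(335,312),(150,325),(459,202))])
print("menu crown",on_z(S,sc(165,142),.198),on_z(D,dc(193,320),.198))
E
python3 m1.py
```

```text
cams [array([ 1.205, -0.189,  1.106]), array([ 0.086, -0.906,  0.806])]
stand [ 0.5359 -0.2322 -0.1433] 2.4
stand [ 0.5359 -0.2322 -0.1433] 2.4
stand [ 0.5359 -0.2322 -0.1433] 2.4
stand [ 0.5359 -0.2322  6.1399] 2.4
easel top L,R z=.171 [0.51964763 0.24671509] [0.52527599 0.31570478]
easel foot front L,R z=.0 [0.58730186 0.22144375] [0.60023508 0.33095595]
side easel top [0.52326512 0.31353056]
cups/mill/glass base z0 [array([0.503, 0.01 ]), array([0.638, 0.001]), array([ 0.804, -0.006]), array([ 0.665, -0.476]), array([0.604, 0.481])]
menu crown [ 0.5807226  -0.22052149] [ 0.57874671 -0.21863475]
```

The stand is near (0.535,-0.231) with yaw about -0.14. The easel is near (0.55,0.28) with yaw about -0.1. I'll move over the easel for a closer wrist view.

Emit:
{"op": "arm_command", "data": {"series": "-1 -0.25 -0.75 0 0 0;-1 -0.25 -0.75 0 0 0;-1 -0.25 -0.75 0 0 0;-1 -0.25 -0.75 0 0 0;-1 -0.25 -0.75 0 0 0;-1 -0.25 -0.75 0 0 0;-1 -0.25 -0.75 0 0 0;-1 -0.25 -0.75 0 0 0;-1 -0.25 -0.75 0 0 0;-1 -0.25 -0.75 0 0 0;-1 -0.25 -0.75 0 0 0;-1 -0.25 -0.75 0 0 0", "gripper": 0, "grip_force": 40}}

```text
time: 1.3
position: [0.4365, 0.3272, 0.4225]
eef_rot: [-0.0, 0.233, 0.972, -0.0]
force: [-0.1, 0.3, -1.0]
finger_gap: 0.0426
finger_force: 0.0
```

Emit:
{"op": "arm_command", "data": {"series": "-0.5 -0.5 0 0 0 0;-0.5 -0.5 0 0 0 0;0 0 0 0 0 0.28;0 0 0 0 0 0.28;0 0 0 0 0 0.28;0 0 0 0 0 0.28;0 0 0 0 0 0.28;0 0 0 0 0 0.28;0 0 0 0 0 0.28;0 0 0 0 0 0.28;0 0 0 0 0 0;0 0 0 0 0 0"}}

```text
time: 2.5
position: [0.4443, 0.3007, 0.4216]
eef_rot: [-0.0, 0.731, 0.682, -0.001]
force: [-0.3, -0.2, 0.6]
finger_gap: 0.0428
finger_force: 0.0
```

```bash
cat >w.py <<'E'
import sys,pickle
from h import *
from rig import arm
n=sys.argv[1]
c=arm.calibration("wrist");s=arm.sense();im=arm.get_image("wrist")[:,:,::-1]
cv2.imwrite(f"pics/{n}.png",im);pickle.dump(c,open(f"{n}.pkl","wb"))
print(s["time"],s["position"],s["eef_rot"],s["joint_positions"].round(2),s["finger_gap"],s["force"])
T=np.linalg.inv(c["camera_from_world"]);print("cam",T[:3,3],"look",-T[:3,2],"K",c["K"][0,0],c["distortion"])
o=np.clip(255*(im/255.)**.65,0,255).astype('uint8');o=np.ascontiguousarray(o)
for i in range(0,640,40):cv2.putText(o,str(i),(i,8),0,.3,(0,0,255));cv2.line(o,(i,10),(i,14),(0,0,255))
for i in range(40,480,40):cv2.putText(o,str(i),(0,i+3),0,.3,(0,0,255))
cv2.imwrite(f"pics/{n}g.png",o)
E
python3 w.py we1
```

```text
2.5 [0.44428202 0.30073028 0.42157528] [-2.91537889e-04  7.30960675e-01  6.82419218e-01 -6.45658594e-04] [0.39 0.18 1.21 0.   1.75 0.46] 0.042825683615173665 [-0.29567647 -0.20097936  0.58520608]
cam [0.44957491 0.37165612 0.55291076] look [-0.01993112 -0.28031816 -0.9597002 ] K 428.15878037997135 [-0.06480749  0.          0.          0.          0.        ]
```

View pics/we1g.png

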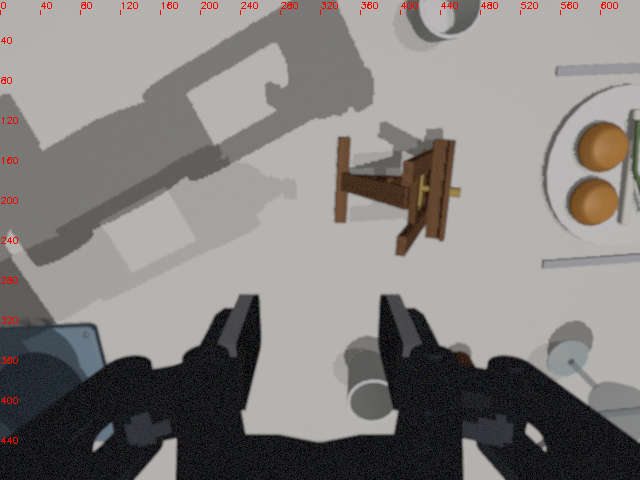

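Wrist picture: easel foot bar at (342,137)-(341,222), ledge at about (440,140)-(435,240), and the slats' tops at about (403,165) and (402,250). The image's right is +x and up is +y. Zooming for corners.

```bash
python3 - <<'E'
from h import *
im=cv2.imread("pics/we1.png")[125:265,325:475]
o=cv2.resize(im,(750,560) if 0 else (640,597),interpolation=cv2.INTER_CUBIC) if 0 else cv2.resize(im,None,fx=4.2,fy=4.2,interpolation=cv2.INTER_CUBIC)
o=np.clip(255*(o/255.)**.5,0,255).astype('uint8').copy()
for i in range(0,150,10):cv2.putText(o,str(325+i),(int(i*4.2),8),0,.3,(0,0,255));cv2.line(o,(int(i*4.2),9),(int(i*4.2),13),(0,0,255))
for i in range(5,140,10):cv2.putText(o,str(125+i),(0,int(i*4.2)+3),0,.3,(0,0,255))
cv2.imwrite("pics/we1z.png",o)
E
```

```text
(no output)
```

View pics/we1z.png

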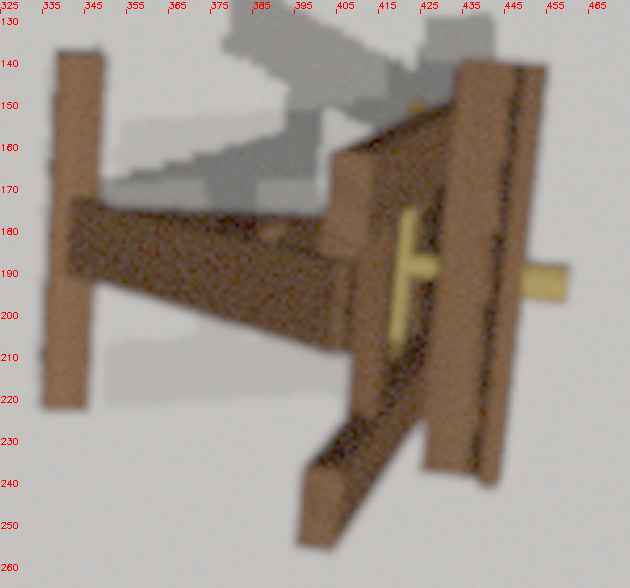

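```bash
cat >m2.py <<'E'
from h import *
import pickle
c=pickle.load(open("we1.pkl","rb"))
q=lambda X,Y:(324.6+X/4.2,124.6+Y/4.2)
A=on_z(c,q(372,150),.171);B=on_z(c,q(335,550),.171);print("slat outer top front",A,B,"mid",(A+B)/2,"w",np.linalg.norm(A-B),"yaw",np.arctan2(B[0]-A[0],A[1]-B[1]))
Bi=on_z(c,q(345,468),.171);print("slat w",np.linalg.norm(B-Bi))
for z in(.02,.04,.06,.08,.1):
    L=on_z(c,q(547,65),z);M=on_z(c,q(497,487),z);print("lip",z,L,M,np.linalg.norm(L-M).round(4),"yaw",np.arctan2(M[0]-L[0],L[1]-M[1]).round(3))
L=on_z(c,q(100,50),.012);M=on_z(c,q(88,408),.012);print("rear foot",L,M,np.linalg.norm(L-M),np.arctan2(M[0]-L[0],L[1]-M[1]))
E
python3 m2.py
```

```text
slat outer top front [0.529751   0.32522085] [0.52059559 0.23649693] mid [0.5251733  0.28085889] w 0.08919504074181307 yaw -0.10282596287598694
slat w 0.0192194975310011
lip 0.02 [0.61320041 0.32838143] [0.59953854 0.20021747] 0.1289 yaw -0.106
lip 0.04 [0.60705959 0.33000552] [0.59391045 0.20665152] 0.1241 yaw -0.106
lip 0.06 [0.60091877 0.3316296 ] [0.58828235 0.21308557] 0.1192 yaw -0.106
lip 0.08 [0.59477795 0.33325369] [0.58265425 0.21951961] 0.1144 yaw -0.106
lip 0.1 [0.58863712 0.33487778] [0.57702616 0.22595366] 0.1095 yaw -0.106
rear foot [0.48332661 0.34047135] [0.47406618 0.23213698] 0.10872944407514759 -0.0852728167539991
```

The easel fits well: yaw is -0.104, the slat-top mid front edge is at (0.525,0.281,0.171), slats plus gap are 89 mm wide, and the lip offset is consistent. The ledge looks low, only 0–8 mm up from the rest point. Now the stand.

Emit:
{"op": "arm_command", "data": {"series": "-1 0.3 0 0 0 0;-1 0.3 0 0 0 0;-1 0.3 0 0 0 0;-1 0.3 0 0 0 0;-1 0.3 0 0 0 0;-1 0.3 0 0 0 0;-1 0.3 0 0 0 0;-1 0.3 0 0 0 0;-1 0.3 0 0 0 0;-1 0.3 0 0 0 0;-1 0.3 0 0 0 0;-1 0.3 0 0 0 0"}}

```text
time: 3.75
position: [0.4991, 0.0555, 0.4221]
eef_rot: [-0.0, 0.731, 0.682, -0.0]
force: [1.6, 0.4, -0.3]
finger_gap: 0.0427
finger_force: 0.0
```

Emit:
{"op": "arm_command", "data": {"series": "-1 0.3 0 0 0 0;-1 0.3 0 0 0 0;-1 0.3 0 0 0 0;-1 0.3 0 0 0 0;-1 0.3 0 0 0 0;-1 0.3 0 0 0 0;-1 0.3 0 0 0 0;-1 0.3 0 0 0 0;-1 0.3 0 0 0 0;-1 0.3 0 0 0 0;-1 0.3 0 0 0 0;-1 0.3 0 0 0 0"}}

```text
time: 4.95
position: [0.5538, -0.1896, 0.4222]
eef_rot: [-0.0, 0.732, 0.681, -0.0]
force: [1.0, 0.3, -1.0]
finger_gap: 0.0428
finger_force: 0.0
```

Emit:
{"op": "arm_command", "data": {"series": "0 0 0 0 0 0.13;0 0 0 0 0 0;0 0 0 0 0 0"}}

```text
time: 5.25
position: [0.5537, -0.1886, 0.4222]
eef_rot: [-0.0, 0.755, 0.656, 0.0]
force: [-0.2, 0.6, -0.5]
finger_gap: 0.0428
finger_force: 0.0
```

```bash
python3 w.py ws1
```

```text
5.25 [ 0.55366907 -0.18859969  0.42222865] [-1.27212697e-04  7.54550620e-01  6.56241834e-01  1.92215729e-05] [-0.52  0.28  1.09  0.    1.78 -0.38] 0.04279977567174623 [-0.15564687  0.55317163 -0.51682221]
cam [ 0.56381371 -0.11827547  0.55362053] look [-0.03848127 -0.27758743 -0.95992938] K 428.15878037997135 [-0.06480749  0.          0.          0.          0.        ]
```

View pics/ws1g.png

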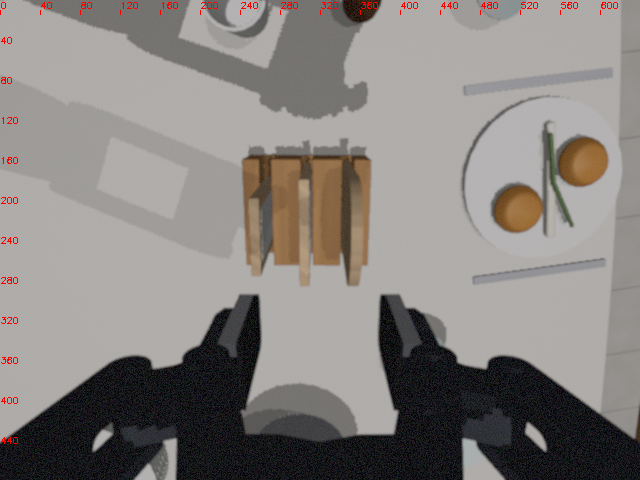

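The stand is at (243-370,157-265), aligned with the image. Menu arch edge runs (347,165)→(358,230)→(353,285). I'll zoom for accuracy.

```bash
python3 - <<'E'
from h import *
im=cv2.imread("pics/ws1.png")[145:295,235:385]
o=cv2.resize(im,None,fx=4,fy=4,interpolation=cv2.INTER_CUBIC)
o=np.clip(255*(o/255.)**.6,0,255).astype('uint8').copy()
for i in range(5,150,10):
    cv2.putText(o,str(235+i),(int(i*4),8),0,.3,(0,0,255));cv2.line(o,(int(i*4),9),(int(i*4),13),(0,0,255));cv2.putText(o,str(145+i),(0,int(i*4)+3),0,.3,(0,0,255))
cv2.imwrite("pics/ws1z.png",o)
E
```

```text
(no output)
```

View pics/ws1z.png

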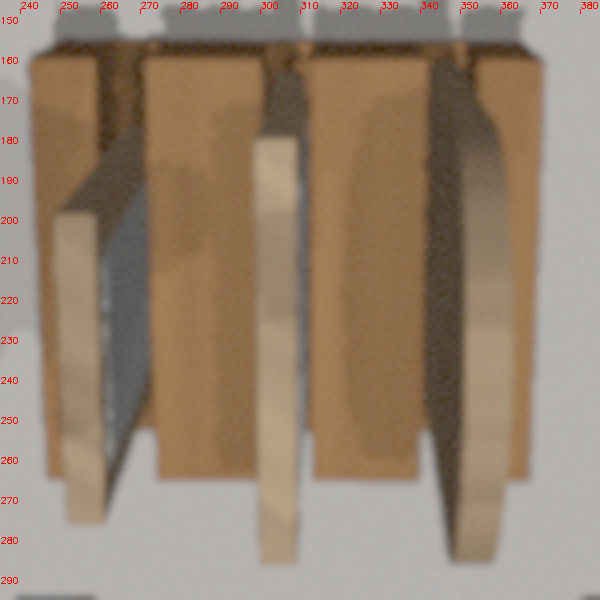

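```bash
cat >m3.py <<'E'
from h import *
import pickle
c=pickle.load(open("ws1.pkl","rb"))
q=lambda X,Y:(234.6+X/4,144.6+Y/4)
st,r=fit([(c,np.array([[-75,65,58],[75,65,58],[75,-65,58],[-75,-65,58]])/1000,[q(30,58),q(543,58),q(530,478),q(47,478)])],[.53,-.23,-.14],planar)
print("stand",st.round(4),abs(r).max())
t=np.linspace(0,np.pi,181);arc=np.c_[.055*np.cos(t),.135+.055*np.sin(t)]
def curve(p,x):
    m=np.c_[np.full(181,x),arc]; l=p[3]
    m=np.c_[m[:,0]*np.cos(l)-m[:,1]*0+0,m[:,1],m[:,2]]; m[:,0]+=np.sin(l)*arc[:,1]
    m[:,2]=arc[:,1]*np.cos(l)+.008
    return proj(c,planar(p[:3],m))
def res(p):
    o=[]
    for x,pts in((.005,[(498,150),(508,200),(512,300),(512,400),(503,500)]),(-.005,[(463,200),(465,300),(465,400),(455,500)])):
        u=curve(p,x);i=u[:,1].argmax();v=u[:i+1] if u[0,1]<u[-1,1] else u[i:]
        v=v[v[:,1].argsort()]
        for P in pts:
            a=q(*P);o.append(np.interp(a[1],v[:,1],v[:,0])-a[0])
        o.append(u[:,1].max()-q(0,561)[1])
    o+=[(p[3])/.02,(p[2]-st[2])/.02]
    return np.array(o)
p0=[st[0]+.048*np.cos(st[2]),st[1]+.048*np.sin(st[2]),st[2],0]
s=least_squares(res,p0);p=s.x
print("menu",p.round(4),"res",res(p).round(1))
e=np.array([np.cos(st[2]),np.sin(st[2])]);d=p[:2]-st[:2];print("in stand",d@e,d@[-e[1],e[0]])
crown=planar(p[:3],np.array([[np.sin(p[3])*.19,0,.008+.19*np.cos(p[3])]]));print("crown",crown)
E
python3 m3.py
```

```text
stand [ 0.533  -0.2306 -0.1411] 1.314607302293524
menu [ 0.5786 -0.2332 -0.1465  0.0098] res [ 0.9 -0.3 -0.3 -0.6  0.   0.  -0.3 -0.1 -0.3  0.9 -0.   0.5 -0.3]
in stand 0.045536926843102905 0.003887917697355854
crown [[ 0.58043749 -0.23342789  0.19799084]]
```

```bash
cat >>m3.py <<'E'
from rig import arm
for n,cc in(("scene",arm.calibration("scene")),("side",arm.calibration("side"))):
    c=cc
    for x in(.005,-.005):
        u=curve(p,x);print(n,x,"L",u[u[:,0].argmin()].round(1),"R",u[u[:,0].argmax()].round(1),"top",u[u[:,1].argmin()].round(1))
s=arm.sense();Rt=R.from_quat(s["eef_rot"],scalar_first=True)
print("tool shift units",(Rt.inv().apply(crown[0]*[1,1,0]+[0,0,.172]-s["position"])/.02).round(2))
E
python3 m3.py
```

```text
stand [ 0.533  -0.2306 -0.1411] 1.314607302293524
menu [ 0.5786 -0.2332 -0.1465  0.0098] res [ 0.9 -0.3 -0.3 -0.6  0.   0.  -0.3 -0.1 -0.3  0.9 -0.   0.5 -0.3]
in stand 0.045536926843102905 0.003887917697355854
crown [[ 0.58043749 -0.23342789  0.19799084]]
scene 0.005 L [198.4 246.3] R [242.4 241. ] top [223.9 233. ]
scene -0.005 L [198.1 242.9] R [241.9 237.7] top [223.4 229.6]
side 0.005 L [332.8 255.6] R [354.2 280.2] top [337.8 245.6]
side -0.005 L [329.1 256.7] R [350.3 281.4] top [334.  246.7]
tool shift units [-2.05  1.64 12.52]
```

The menu's outline agrees with the scene and side views to within about 1 px. I'll descend to the grasp.

Emit:
{"op": "arm_command", "data": {"series": "-1 0.82 1 0 0 0;-1 0.82 1 0 0 0;0 0 1 0 0 0;0 0 1 0 0 0;0 0 1 0 0 0;0 0 1 0 0 0;0 0 1 0 0 0;0 0 1 0 0 0;0 0 1 0 0 0;0 0 1 0 0 0;0 0 0.6 0 0 0;0 0 0.6 0 0 0"}}

```text
time: 6.5
position: [0.5806, -0.2322, 0.1979]
eef_rot: [0.0, 0.755, 0.656, 0.0]
force: [-0.1, -1.0, -0.3]
finger_gap: 0.0426
finger_force: 0.0
```

Emit:
{"op": "arm_command", "data": {"series": "0 0 0.6 0 0 0;0 0 0.6 0 0 0;0 0 0 0 0 0;0 0 0 0 0 0"}}

```text
time: 6.9
position: [0.5805, -0.2325, 0.1743]
eef_rot: [-0.0, 0.755, 0.656, -0.0]
force: [-0.7, -0.1, -0.0]
finger_gap: 0.0425
finger_force: 0.0
```

```bash
python3 w.py ws2
```

```text
6.9 [ 0.58048208 -0.23253731  0.17431218] [-4.30006975e-05  7.55110198e-01  6.55597885e-01 -1.57694479e-05] [-0.56  0.44  1.44 -0.    1.26 -0.42] 0.042538194038336426 [-0.69404501 -0.13054833 -0.02874397]
cam [ 0.59073666 -0.16218978  0.30567409] look [-0.03895494 -0.27766491 -0.95988786] K 428.15878037997135 [-0.06480749  0.          0.          0.          0.        ]
```

View pics/ws2g.png

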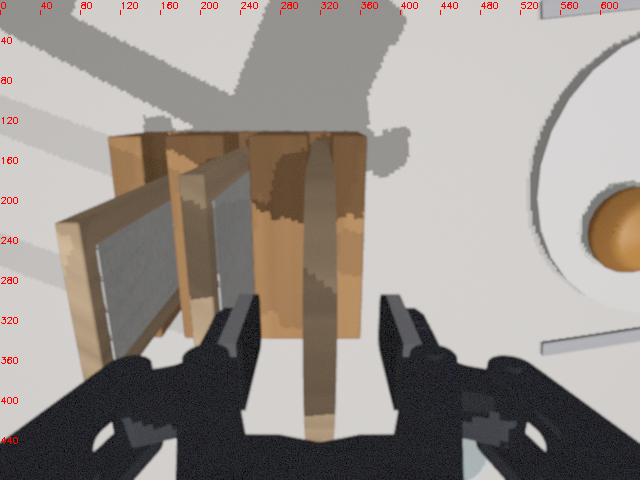

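The menu edge runs down the middle, column 320, between the pads, and no neighbour is in the way. I'll close and then lift.

Emit:
{"op": "arm_command", "data": {"series": "0 0 0 0 0 0;0 0 0 0 0 0;0 0 0 0 0 0;0 0 0 0 0 0;0 0 0 0 0 0;0 0 0 0 0 0;0 0 0 0 0 0;0 0 0 0 0 0", "gripper": 1, "grip_force": 50}}

```text
time: 7.75
position: [0.5808, -0.2327, 0.1751]
eef_rot: [0.001, 0.755, 0.656, 0.0]
force: [0.6, 0.3, 5.1]
finger_gap: 0.0094
finger_force: 49.7
```

Emit:
{"op": "arm_command", "data": {"series": "0 0 -0.2 0 0 0;0 0 -0.4 0 0 0;0 0 -0.7 0 0 0;0 0 -0.7 0 0 0;0 0 -0.7 0 0 0;0 0 -0.7 0 0 0;0 0 -0.7 0 0 0;0 0 -0.7 0 0 0;0 0 -0.7 0 0 0;0 0 -0.7 0 0 0;0 0 -0.7 0 0 0;0 0 0 0 0 0"}}

```text
time: 8.95
position: [0.5813, -0.233, 0.3159]
eef_rot: [0.003, 0.755, 0.656, 0.001]
force: [0.2, -0.7, -1.2]
finger_gap: 0.0094
finger_force: 48.7
```

Lifted and held, with the gap steady at 9.4 mm. Now I'll work out the approach pose above the easel.

```bash
cat >t.py <<'E'
from h import *
from rig import arm
psi,th=-.104,.38
u=np.array([-np.sin(th)*np.cos(psi),-np.sin(th)*np.sin(psi),np.cos(th)])
n=np.array([np.cos(th)*np.cos(psi),np.cos(th)*np.sin(psi),np.sin(th)])
w=np.cross(u,n)   # easel y
rest=np.array([.5252,.2809,.171])-.144*u
G=np.c_[w,n,-u]   # goal tool axes
def report(gx,s,d=.1663):
    st=arm.sense();Rt=R.from_quat(st["eef_rot"],scalar_first=True);p=st["position"]
    M=p+d*Rt.apply([0,0,1]);q=M-rest
    print("t",st["time"],"menu in rest frame n,y,u mm",(np.array([q@n,q@w,q@u])*1e3).round(1),"force n,y,u",np.array([st["force"]@n,st["force"]@w,st["force"]@u]).round(2),"gap",st["finger_gap"].round(4),st["joint_positions"].round(2))
    tgt=rest+gx*n+(s+d)*u
    print("shift now, units",(Rt.inv().apply(tgt-p)/.02).round(2),"turn",((Rt.inv()*R.from_matrix(G)).as_rotvec()/np.radians(30)).round(3),"tgt",tgt.round(3))
E
python3 -c "
from t import *
print(rest,u,n,w);report(.009,.12)"
```

```text
[0.57832395 0.2753551  0.03727229] [-0.36891634  0.03850623  0.92866464] [ 0.92364694 -0.09640711  0.37092047] [ 1.03812624e-01  9.94596873e-01 -6.93889390e-18]Traceback (most recent call last):
  File "<string>", line 3, in <module>
    print(rest,u,n,w);report(.009,.12)
                      ~~~~~~^^^^^^^^^^
  File "t.py", line 12, in report
    print("t",st["time"],"menu in rest frame n,y,u mm",(np.array([q@n,q@w,q@u])*1e3).round(1),"force n,y,u",np.array([st["force"]@n,st["force"]@w,st["force"]@u]).round(2),"gap",st["finger_gap"].round(4),st["joint_positions"].round(2))
                                                                                                                                                                                 ^^^^^^^^^^^^^^^^^^^^^^
AttributeError: 'float' object has no attribute 'round'
```

```bash
sed -i 's/st\["finger_gap"\].round(4)/round(st["finger_gap"],4)/' t.py; python3 -c "
from t import *
report(.009,.12)"
```

```text
t 8.95 menu in rest frame n,y,u mm [  94.2 -505.7   83.3] force n,y,u [-0.21 -0.71 -1.21] gap 0.0094 [-0.56  0.36  1.22 -0.    1.56 -0.42]
shift now, units [24.96 -8.61  0.37] turn [-0.716  0.018 -0.069] tgt [0.481 0.286 0.306]
```

Emit:
{"op": "arm_command", "data": {"series": "0.5 -0.2 -0.4 0 0 0;1 -0.34 -0.4 0 0 0;1 -0.34 -0.4 0 0 0;1 -0.34 -0.4 0 0 0;1 -0.34 -0.4 0 0 0;1 -0.34 -0.4 0 0 0;1 -0.34 -0.3 0 0 0;1 -0.34 -0.3 0 0 0;1 -0.34 0 0 0 0;1 -0.34 0 0 0 0;1 -0.34 0 0 0 0;1 -0.34 0 0 0 0"}}

```text
time: 10.15
position: [0.5338, 0.0086, 0.373]
eef_rot: [0.0, 0.755, 0.656, 0.0]
force: [-0.1, 0.0, -1.5]
finger_gap: 0.0093
finger_force: 48.7
```

Emit:
{"op": "arm_command", "data": {"series": "1 -0.34 0 0 0 0;1 -0.34 0 0 0 0;1 -0.34 0 0 0 0;1 -0.34 0 0 0 0;1 -0.34 0 0 0 0;1 -0.34 0 0 0 0;1 -0.34 0 0 0 0;1 -0.34 0 0 0 0;1 -0.34 0 0 0 0;1 -0.34 0 0 0 0;1 -0.34 0 0 0 0;1 -0.34 0 0 0 0"}}

```text
time: 11.35
position: [0.4861, 0.2573, 0.373]
eef_rot: [0.0, 0.755, 0.656, 0.0]
force: [0.2, -1.0, -1.7]
finger_gap: 0.0094
finger_force: 48.7
```

Emit:
{"op": "arm_command", "data": {"series": "0.8 -0.3 0 0 0 0;0.4 -0.1 0 0 0 0;0 0 0 0 0 -0.07;0 0 0 -0.12 0 0;0 0 0 -0.12 0 0;0 0 0 -0.12 0 0;0 0 0 -0.12 0 0;0 0 0 -0.12 0 0;0 0 0 -0.12 0 0;0 0 0 0 0 0;0 0 0 0 0 0"}}

```text
time: 12.45
position: [0.4823, 0.2805, 0.3727]
eef_rot: [0.139, 0.73, 0.658, 0.125]
force: [0.6, -0.7, -0.4]
finger_gap: 0.0094
finger_force: 49.2
```

```bash
python3 -c "
from t import *
report(.009,.08)"
```

```text
t 12.45 menu in rest frame n,y,u mm [ 34.6  -4.8 180.8] force n,y,u [ 0.49 -0.58 -0.6 ] gap 0.0094 [ 0.45  0.04  1.54 -0.2   1.24  0.58]
shift now, units [ 0.24 -1.29  5.05] turn [-0.008 -0.001  0.001] tgt [0.496 0.284 0.269]
```

Emit:
{"op": "arm_command", "data": {"series": "0.24 -0.3 0.3 0 0 0;0 -0.4 0.7 0 0 0;0 -0.4 0.8 0 0 0;0 0 0.8 0 0 0;0 0 0.8 0 0 0;0 0 0.8 0 0 0;0 0 0.6 0 0 0;0 0 0.2 0 0 0;0 0 0 0 0 0;0 0 0 0 0 0;0 0 0 0 0 0"}}

```text
time: 13.55
position: [0.5001, 0.2836, 0.2722]
eef_rot: [0.139, 0.73, 0.657, 0.126]
force: [-1.4, 0.3, -1.1]
finger_gap: 0.0094
finger_force: 49.1
```

```bash
python3 w.py we2; python3 -c "
from t import *
report(.009,.03)"; python3 - <<'E'
import sys;sys.path.insert(0,'.')
from rig import arm
import cv2,numpy as np
E
```

```text
13.55 [0.50008314 0.28361543 0.27216312] [0.13940217 0.72976276 0.65734931 0.12611597] [ 0.44  0.12  1.69 -0.23  1.01  0.63] 0.009436103050133045 [-1.35461346  0.2646371  -1.1193164 ]
cam [0.4594008  0.35922933 0.39433873] look [ 0.32390576 -0.31529634 -0.8920052 ] K 428.15878037997135 [-0.06480749  0.          0.          0.          0.        ]
t 13.6 menu in rest frame n,y,u mm [13.8  0.2 81.1] force n,y,u [-0.38 -0.55 -1.77] gap 0.0094 [ 0.44  0.12  1.69 -0.23  1.01  0.63]
shift now, units [-0.   -0.25  2.55] turn [-0.003 -0.001 -0.001] tgt [0.514 0.282 0.223]
```

View pics/we2g.png

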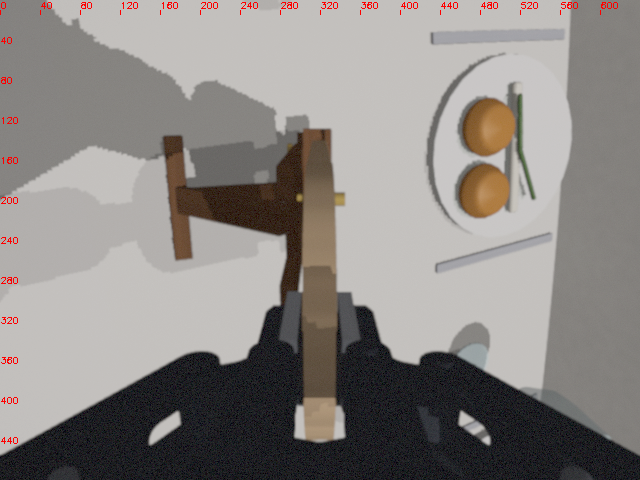

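Edge-on view: the board at columns 303-336 hangs parallel to the ledge at columns 303-331, with no twist. The back face is about 15 mm behind the board's middle, which matches the pose arithmetic. I'll close in to n≈9 mm and start down the slope.

Emit:
{"op": "arm_command", "data": {"series": "0 -0.12 0.3 0 0 0;0 -0.13 0.3 0 0 0;0 0 0.3 0 0 0;0 0 0.3 0 0 0;0 0 0.3 0 0 0;0 0 0 0 0 0;0 0 0 0 0 0"}}

```text
time: 14.3
position: [0.5063, 0.2826, 0.2412]
eef_rot: [0.139, 0.73, 0.657, 0.125]
force: [-0.2, 0.2, -2.2]
finger_gap: 0.0089
finger_force: 49.1
```

Emit:
{"op": "arm_command", "data": {"series": "0 0 0.1 0 0 0;0 0 0.1 0 0 0;0 0 0.1 0 0 0;0 0 0 0 0 0"}}

```text
time: 14.7
position: [0.5083, 0.2824, 0.2356]
eef_rot: [0.139, 0.73, 0.657, 0.125]
force: [-0.9, 0.0, -1.3]
finger_gap: 0.0096
finger_force: 49.1
```

Emit:
{"op": "arm_command", "data": {"series": "0 0 0.1 0 0 0;0 0 0.1 0 0 0;0 0 0 0 0 0"}}

```text
time: 15.0
position: [0.5098, 0.2822, 0.2318]
eef_rot: [0.139, 0.73, 0.657, 0.125]
force: [0.0, -0.3, -1.9]
finger_gap: 0.0095
finger_force: 49.1
```

```bash
python3 -c "
from t import *
report(.008,.005)"
```

```text
t 15.0 menu in rest frame n,y,u mm [ 7.6 -0.3 39.9] force n,y,u [-0.65 -0.31 -1.73] gap 0.0095 [ 0.42  0.17  1.74 -0.24  0.92  0.64]
shift now, units [ 0.01 -0.    1.75] turn [-0.007  0.001 -0.   ] tgt [0.523 0.281 0.199]
```

Emit:
{"op": "arm_command", "data": {"series": "0 0 0.1 0 0 0;0 0 0.1 0 0 0;0 0 0 0 0 0"}}

```text
time: 15.3
position: [0.5113, 0.2821, 0.2281]
eef_rot: [0.139, 0.73, 0.657, 0.125]
force: [0.3, 0.8, -1.5]
finger_gap: 0.009
finger_force: 49.1
```

Emit:
{"op": "arm_command", "data": {"series": "0 0 0.1 0 0 0;0 0 0.1 0 0 0;0 0 0 0 0 0"}}

```text
time: 15.6
position: [0.5127, 0.2819, 0.2244]
eef_rot: [0.139, 0.73, 0.657, 0.125]
force: [-0.2, 0.7, -0.9]
finger_gap: 0.0093
finger_force: 49.1
```

Emit:
{"op": "arm_command", "data": {"series": "0 0 0.1 0 0 0;0 0 0.1 0 0 0;0 0 0 0 0 0"}}

```text
time: 15.9
position: [0.5142, 0.2817, 0.2207]
eef_rot: [0.139, 0.73, 0.657, 0.125]
force: [-0.6, 0.0, -2.0]
finger_gap: 0.0095
finger_force: 49.1
```

Emit:
{"op": "arm_command", "data": {"series": "0 0 0.1 0 0 0;0 0 0.1 0 0 0;0 0 0 0 0 0"}}

```text
time: 16.2
position: [0.5156, 0.2816, 0.2169]
eef_rot: [0.139, 0.73, 0.657, 0.125]
force: [0.1, -0.5, -2.1]
finger_gap: 0.0092
finger_force: 49.1
```

Emit:
{"op": "arm_command", "data": {"series": "0 0 0.1 0 0 0;0 0 0.05 0 0 0;0 0 0 0 0 0"}}

```text
time: 16.5
position: [0.5168, 0.2815, 0.2143]
eef_rot: [0.139, 0.73, 0.657, 0.125]
force: [0.3, -0.1, -1.0]
finger_gap: 0.0095
finger_force: 49.1
```

Emit:
{"op": "arm_command", "data": {"series": "0 0 0.1 0 0 0;0 0 0.05 0 0 0;0 0 0 0 0 0"}}

```text
time: 16.8
position: [0.5179, 0.2814, 0.2115]
eef_rot: [0.139, 0.73, 0.657, 0.125]
force: [0.0, -0.5, -0.4]
finger_gap: 0.0095
finger_force: 49.1
```

Emit:
{"op": "arm_command", "data": {"series": "0 0 0.05 0 0 0;0 0 0.05 0 0 0;0 0 0 0 0 0"}}

```text
time: 17.1
position: [0.5186, 0.2813, 0.2097]
eef_rot: [0.139, 0.73, 0.657, 0.125]
force: [-0.4, 0.1, -1.4]
finger_gap: 0.0096
finger_force: 49.1
```

Emit:
{"op": "arm_command", "data": {"series": "0 0 0.05 0 0 0;0 0 0.05 0 0 0;0 0 0 0 0 0"}}

```text
time: 17.4
position: [0.5193, 0.2813, 0.2078]
eef_rot: [0.139, 0.73, 0.657, 0.125]
force: [0.5, -0.7, -2.6]
finger_gap: 0.0095
finger_force: 49.1
```

Emit:
{"op": "arm_command", "data": {"series": "0 0 0.05 0 0 0;0 0 0.05 0 0 0;0 0 0 0 0 0"}}

```text
time: 17.7
position: [0.5202, 0.2813, 0.2062]
eef_rot: [0.139, 0.73, 0.657, 0.125]
force: [-1.0, -1.1, -0.1]
finger_gap: 0.0092
finger_force: 49.3
```

Emit:
{"op": "arm_command", "data": {"series": "0 0 0.05 0 0 0;0 0 0.05 0 0 0;0 0 0 0 0 0"}}

```text
time: 18.0
position: [0.5209, 0.2813, 0.2049]
eef_rot: [0.139, 0.73, 0.657, 0.126]
force: [-3.6, -0.2, 5.4]
finger_gap: 0.0093
finger_force: 50.2
```

Landed: about 8 N along the slope. I'll ease off about 1 mm and check.

Emit:
{"op": "arm_command", "data": {"series": "0 0 -0.05 0 0 0;0 0 0 0 0 0;0 0 0 0 0 0"}}

```text
time: 18.3
position: [0.5206, 0.2813, 0.2054]
eef_rot: [0.139, 0.73, 0.657, 0.126]
force: [-2.4, -1.0, 2.0]
finger_gap: 0.0093
finger_force: 49.9
```

```bash
python3 -c "
from t import *
report(.005,.005)"
```

```text
t 18.3 menu in rest frame n,y,u mm [ 8.  -0.1 11.3] force n,y,u [-1.42 -1.22  2.67] gap 0.0093 [ 0.41  0.21  1.76 -0.24  0.86  0.65]
shift now, units [ 0.01 -0.17  0.32] turn [-0.005 -0.    -0.001] tgt [0.52  0.281 0.198]
```

```bash
cat >m4.py <<'E'
from h import *
from t import rest,n,u,w
import pickle
from rig import arm
c=pickle.load(open("we1.pkl","rb"));S=arm.calibration("scene")
q=lambda X,Y:(324.6+X/4.2,124.6+Y/4.2); se=lambda x,y:(349.6+(x-400)/4,149.6+y/4)
place=lambda x,m:m+np.array(x)
for nm,a,b in(("lip R",q(547,65),se(672,208)),("lip L",q(497,487),se(512,240))):
    x,r=fit([(c,[[0,0,0]],[a]),(S,[[0,0,0]],[b])],[.6,.27,.05],place);d=x-rest;print(nm,x.round(4),"n,y,u",(1e3*np.array([d@n,d@w,d@u])).round(1),r.round(1).tolist())
# predicted ledge outlines in rest frame for s=2 and s=11
w1,w2=arm.get_image("wrist"),arm.get_image("scene");cw=arm.calibration("wrist")
sd=arm.get_image("side");D=arm.calibration("side")
for s in(2,11):
    P=np.array([rest+a*n+b*w+(s+h)*u for a,h in((0,0),(18,9),(24,9)) for b in(60,-60) for a,b,h in[(a/1e3,b/1e3,h/1e3)]]) if 0 else np.array([rest+(a*n+b*w+(s+h)*u)/1e3 for a,h in((0,0),(18,9),(24,9)) for b in(60,-60)])
    print("s",s,"we1 zoom",((proj(c,P)-[324.6,124.6])*4.2).round(0).tolist())
    print("  scene zoom",((proj(S,P)-[349.6,149.6])*4+[400,0]).round(0).tolist())
def crop(im,x,y,ww,hh):
    o=cv2.resize(im[y:y+hh,x:x+ww,::-1],(400,300),interpolation=cv2.INTER_CUBIC);return np.clip(255*(o/255.)**.55,0,255).astype('uint8')
t=np.vstack([np.hstack([crop(w1,240,90,160,120),crop(w2,350,130,120,90)]),np.hstack([crop(sd,195,145,100,75),crop(w2,375,180,60,45)])])
cv2.imwrite("pics/land.png",t)
E
python3 m4.py
```

```text
lip R [0.5984 0.332  0.0676] n,y,u [24.4 58.4 23. ] [[-0.1, 0.2], [0.9, 0.1]]
lip L [0.5855 0.2155 0.0688] n,y,u [ 24.1 -58.8  24.3] [[-0.2, 0.3], [2.1, 0.3]]
s 2 we1 zoom [[464.0, 51.0], [421.0, 462.0], [527.0, 57.0], [479.0, 478.0], [549.0, 58.0], [500.0, 481.0]]
  scene zoom [[663.0, 215.0], [508.0, 250.0], [673.0, 217.0], [516.0, 252.0], [677.0, 222.0], [519.0, 257.0]]
s 11 we1 zoom [[460.0, 53.0], [417.0, 469.0], [524.0, 58.0], [475.0, 486.0], [547.0, 59.0], [497.0, 489.0]]
  scene zoom [[663.0, 205.0], [508.0, 239.0], [674.0, 207.0], [516.0, 242.0], [677.0, 211.0], [519.0, 247.0]]
```

View pics/land.png

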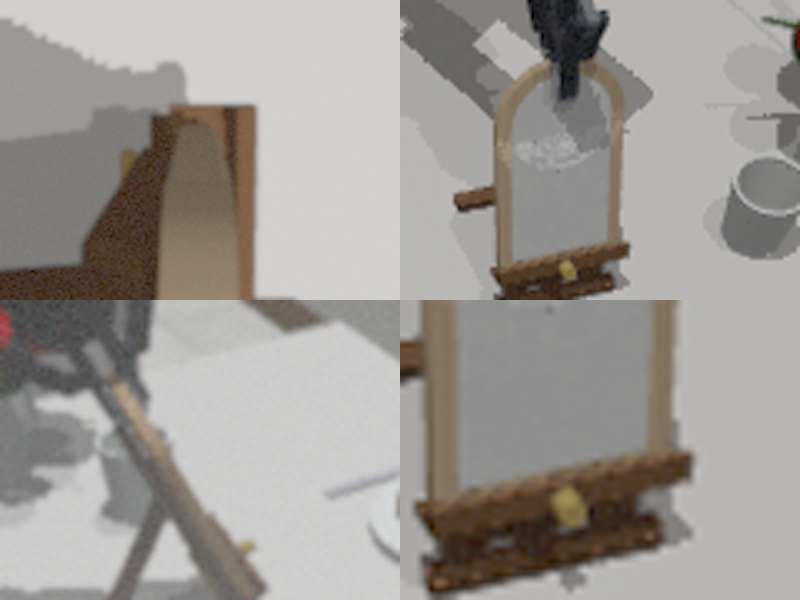

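The board's foot sits behind the lip, in the trough: the lip hides the foot in the scene view, and the wrist view shows floor and lip in front of it. Triangulation also puts the ledge at s≈11–14 mm, which matches where it landed. I'll bring the board gently back until it touches the slats.

Emit:
{"op": "arm_command", "data": {"series": "0 -0.05 0 0 0 0;0 -0.05 0 0 0 0;0 0 0 0 0 0"}}

```text
time: 18.75
position: [0.5193, 0.2815, 0.205]
eef_rot: [0.14, 0.73, 0.657, 0.126]
force: [-0.6, -1.1, 2.4]
finger_gap: 0.0095
finger_force: 49.8
```

Emit:
{"op": "arm_command", "data": {"series": "0 -0.03 0 0 0 0;0 0 0 0 0 0;0 0 0 0 0 0"}}

```text
time: 19.05
position: [0.5185, 0.2816, 0.2047]
eef_rot: [0.139, 0.73, 0.657, 0.126]
force: [1.0, -0.1, 3.0]
finger_gap: 0.0092
finger_force: 49.6
```

```bash
python3 -c "
from t import *
report(.005,.011)"
```

```text
t 19.05 menu in rest frame n,y,u mm [ 6.   0.1 11.5] force n,y,u [1.99 0.04 2.4 ] gap 0.0092 [ 0.42  0.21  1.76 -0.25  0.85  0.65]
shift now, units [ 0.   -0.06  0.02] turn [-0.004 -0.001 -0.001] tgt [0.518 0.282 0.204]
```

Emit:
{"op": "arm_command", "data": {"series": "0 -0.04 0 0 0 0;0 0 0 0 0 0;0 0 0 0 0 0"}}

```text
time: 19.35
position: [0.5175, 0.2817, 0.2042]
eef_rot: [0.139, 0.73, 0.657, 0.126]
force: [1.0, 0.7, 4.2]
finger_gap: 0.0091
finger_force: 49.8
```

```bash
python3 -c "
from t import *
report(.005,.011)"
```

```text
t 19.35 menu in rest frame n,y,u mm [ 4.7 -0.  11.4] force n,y,u [2.44 0.76 3.6 ] gap 0.0091 [ 0.42  0.21  1.77 -0.25  0.85  0.65]
shift now, units [ 0.   -0.    0.02] turn [-0.005 -0.    -0.001] tgt [0.518 0.282 0.204]
```

Touching the back lightly. I'll release in steps.

Emit:
{"op": "arm_command", "data": {"series": "0 0 0 0 0 0;0 0 0 0 0 0;0 0 0 0 0 0", "grip_force": 20}}

```text
time: 19.65
position: [0.5175, 0.2816, 0.2041]
eef_rot: [0.139, 0.73, 0.657, 0.126]
force: [1.9, -0.0, 4.6]
finger_gap: 0.0097
finger_force: 49.7
```

Emit:
{"op": "arm_command", "data": {"series": "0 0 0 0 0 0;0 0 0 0 0 0;0 0 0 0 0 0;0 0 0 0 0 0;0 0 0 0 0 0", "gripper": 0.6}}

```text
time: 20.15
position: [0.517, 0.2814, 0.2036]
eef_rot: [0.139, 0.73, 0.657, 0.125]
force: [-0.7, -0.8, -0.0]
finger_gap: 0.0165
finger_force: 0.0
```

```bash
python3 -c "
from t import *
report(.005,.011)"
```

```text
t 20.15 menu in rest frame n,y,u mm [ 3.8 -0.4 11. ] force n,y,u [-0.54 -0.86  0.21] gap 0.0165 [ 0.42  0.21  1.77 -0.25  0.85  0.65]
shift now, units [ 0.02  0.03 -0.  ] turn [-0.007  0.001 -0.   ] tgt [0.518 0.282 0.204]
```

Emit:
{"op": "arm_command", "data": {"series": "0 0.05 0 0 0 0;0 0 0 0 0 0;0 0 0 0 0 0;0 0 0 0 0 0", "gripper": 0.35}}

```text
time: 20.55
position: [0.5183, 0.2814, 0.2044]
eef_rot: [0.139, 0.73, 0.657, 0.125]
force: [0.2, 0.3, 0.4]
finger_gap: 0.0278
finger_force: 0.0
```

Emit:
{"op": "arm_command", "data": {"series": "0 0 -0.1 0 0 0;0 0 -0.2 0 0 0;0 0 -0.3 0 0 0;0 0 -0.5 0 0 0;0 0 -0.5 0 0 0;0 0 -0.5 0 0 0;0 0 -0.7 0 0 0;0 0 -0.8 0 0 0;0 0 -0.8 0 0 0;0 0 -0.8 0 0 0;0 0 0 0 0 0;0 0 0 0 0 0"}}

```text
time: 21.75
position: [0.4801, 0.2856, 0.3016]
eef_rot: [0.139, 0.73, 0.657, 0.126]
force: [0.1, -0.8, 0.5]
finger_gap: 0.0279
finger_force: 0.0
```

```bash
cat >chk.py <<'E'
from h import *
from t import rest,n,u,w
from rig import arm
S=arm.calibration("scene");a=arm.get_image("scene");D=arm.calibration("side");b=arm.get_image("side")
t=np.linspace(0,np.pi,61)
o=cv2.imread("pics/land.png")
# light-wood frame mask around the board vs. predicted outline at n=10 (front face), s=11
P=np.array([rest+.010*n+.055*np.cos(x)*w+(.011+.135+.055*np.sin(x))*u for x in t])
p=proj(S,P);x0,y0=p.min(0)-6;x1,y1=p.max(0)+6
hsv=cv2.cvtColor(a,cv2.COLOR_RGB2HSV);m=cv2.inRange(hsv,(8,50,70),(25,160,255))
m[:int(y0)]=0;m[int(y1)+25:]=0;m[:,:int(x0)]=0;m[:,int(x1)+1:]=0
ys,xs=np.nonzero(m);print("outline pred L,R,top",p[:,0].min().round(1),p[:,0].max().round(1),p[:,1].min().round(1),"seen",xs.min(),xs.max(),ys.min(),len(xs))
k=np.arange(0,61,5);dt=cv2.distanceTransform(255-m,cv2.DIST_L2,3);print("outline->wood px",[float(round(dt[int(round(v)),int(round(h))],1)) for h,v in p[k]])
print(arm.sense()["force"],arm.sense()["time"])
cv2.imwrite("pics/final_scene.png",a[:,:,::-1]);cv2.imwrite("pics/final_side.png",b[:,:,::-1])
E
python3 chk.py
```

```text
outline pred L,R,top 378.6 416.9 146.5 seen 373 416 145 549
outline->wood px [1.0, 0.0, 1.0, 0.0, 0.0, 0.0, 0.0, 0.0, 0.0, 0.0, 0.0, 0.0, 0.0]
[ 0.19484456 -0.43153094  0.46745809] 21.85
```

The board's outline in the scene camera matches the leaning pose to about 1 px, and the gripper is clear. I'm handing it in.

```bash
python3 -c "
from rig import arm
print(arm.close_job())"
```

```text
the job is handed in; nothing more can be done
None
```

The menu board is on the easel ledge, leaning on the slats with its arch up, paper side out and centred; I let go, backed the gripper clear and handed the job in at about 22 s (no verdict was shown).

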